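# Put a raw cup away in the sealed damp box

## Robot

A 7-joint arm with a two-finger parallel gripper is mounted at the origin on the work surface. World frame = base frame: x ahead of the robot, y to its left, z up, the work surface at z = 0. Lengths are in m, angles in rad, forces in N, time in s.
With the tool pointing down it reaches from about 0.4 to 0.9 m from the base axis. Payload 5.5 kg.
Tool frame: the origin (TCP) lies midway between the tips of the shut fingers; the grasp point (between the pads) lies 19 mm behind it (grasp_offset is the distance from the TCP to the grasp point, in m); z points along the fingers, y is the direction in which the jaws open and shut (so a half turn about z gives the same grasp; the last joint's range is limited). The gripper opens to 85 mm and grips with 20 to 120 N. Pads are 22 mm wide; open, the fingers measure 114 mm over their backs; the gripper's body (76 mm by 85 mm) begins 54 mm behind the grasp point. The pads swing forward as they close: fully open they stand 13 mm farther back than shut.
Start: joints at [-0.868, 0.501, -0.427, 1.55, 0.221, 1.138, -0.21], TCP at [0.277, 0.588, 0.231] pointing down, gripper open.
Joint ranges: [-2.88, 2.88], [-0.31, 2.03], [-1.54, 1.56], [0.2, 2.42], [-1.41, 4.55], [0.19, 2.02], [-2.57, 2.57]. Speed limits (rad/s): [2.57, 2.57, 3.14, 3.14, 3.14, 3.14, 3.14].

## Interface

Orientations are given as [roll, pitch, yaw] about the fixed x, y, z axes, in that order (R = Rz(yaw) Ry(pitch) Rx(roll)).
In Python, from cell import get_state, grab_frame, camera_model, finish_job, cut_out, grasp_offset gives the robot as it stands.
- The arm moves only by the tool carry_out, never from a script. Its argument "steps" is a list of rows, each a list of 6 numbers: the shift along the tool's x, y, z in mm, then the turn, a rotation vector about the tool's x, y, z in rad. A call has 1 to 12 rows; each row is the pose to reach, as a shift and turn from the pose commanded when the call began, along the tool's axes at that moment; what a row does not reach only later rows make up. A row lasts 1/8 s, in which the tool goes at most 62.5 mm and 10.7 degrees, less where a joint would pass 70% of its speed; a pose out of reach is approached as far as the arm can. A call with a gripper value outside its range is refused whole. "claw" is the opening, from 0 (shut) to 1 (fully open), set as the call begins (left out, the last holds). The fingers move at their own pace and stop on an object; "grip_force" is the grip in N (left out, the last holds). Time passes only in rows, so rows that repeat a pose let the fingers close. It gives the time, the measured TCP pose, the force and the opening at its end, in the units of the state.
- get_state(): the state, without advancing time (a new reading comes with each control period).
- grab_frame(name): name is "side" or "top"; returns (picture, depth): 384x512x3 uint8, red, green, blue; 384x512 float32, m along the optical axis (not along the pixel's ray), 0 where there is no reading.
- camera_model(name): a dict with "fx", "fy", "cx", "cy" (pixels), "distortion" ([k1, k2, p1, p2, k3] as OpenCV has them; the pictures are not rectified), "origin" and "rotation" of the camera in the world. Camera axes: x right, y up, looking along -z (the intrinsics and any distortion apply to the point x, -y, -z); pixel columns grow to the right and rows downward; lengths in m; the calibration is good to about 2 mm. A picture is of the moment at which its call begins. camera_model takes no time and is no camera call.
- finish_job(): hands the job in, once; it reports no verdict.
Trained networks look in the newest picture that a camera, given by its name, has taken for a name from the list of things; names that differ only in an ending like _2 or _b are one class to them, and where a whole thing is asked for, a point or a joint stands for the part that bears it (a point fixed in the world has none). Each returns a list of dicts, best first, with "p" (0 to 1); they miss things now and then, are a little off and sometimes report something else, mostly with a low value. They report only what shows in the picture. A call takes as long as a camera call. They do not tell look-alikes from the thing itself.
- cut_out(name, camera): "region" (384x512 bool, what is visible of it) and "bbox" ([centre column, centre row, width, height] in pixels, round what is visible of it).
The state is a dict: "clock": time; "joints": joint angles; "joint_velocities": joint speeds; "joint_torque": joint torques, N m; "eef_pos": TCP position; "tcp_rot": TCP orientation; "contact_force": force on the tool from outside, world axes, zero at the start; "wrist_torque": the same for the moment, N m; "width": finger opening in m.
Only numpy, scipy, OpenCV 4.12 (cv2) and the standard library are available. Lean on these libraries where they do the work, as an engineer would, in place of code of your own. Each camera call takes 0.05 s, during which the arm holds its last target. There are 200 camera calls.

## Task

The blue damp box has a snug lid without a handle: take the trimming knife from its wooden rest, push the blade into the yellow-edged notch under the lid's front edge, pry the lid up with it and swing the lid wide open, until it stands about upright. Then lay the knife back flat across both bars of its rest, set the unfired cream cup upright inside the box (lower it, do not drop or tip it), and finally press the lid fully shut. Leave the blue cup and everything else where it is.

Things in the scene. Friction and masses are not known exactly. Their poses are not given: they have to be found in the camera images.
- damp_box: Fixed blue plastic box with a hinged white lid, 166 mm (its x) by 210 mm (its y), rim at z 95 mm, walls and floor 6 mm thick. Origin: centre of its underside. Its -x wall is the front with the pry notch; the lid's hinge runs along y on its +x rim. Inside 154 x 198 mm, inner floor at z 6 mm.
- notch (a point): Centre of the pry notch, on the outer face of the box's front wall: an opening 80 mm wide (along box y) and 12 mm high, from z 83 mm up to the lid's underside at z 95 mm, through the 6 mm wall, edged below and at both sides in yellow. It opens towards box -x; axes as the box.
- lid_hinge (a point): Hinge line of the lid, at its middle: box x +83 mm, z 95 mm; the hinge axis is box y. Axes as the box.
- lid_lip (a point): Middle of the lower front edge of the lid (moves with the lid), 166 mm from the hinge. The lid is a flat white panel (a blank paper sticker near one front corner) 166 x 210 mm, 8 mm thick, 0.18 kg, flush with the box walls when shut, no handle.
- lid (a joint): Lid angle: 0 shut, grows as it opens upward, 1.57 upright, stop at 1.75. The stiff hinge keeps the lid where it is left (about 0.4 N m to lift, i.e. about 3 N at the front edge).
- knife: Trimming knife 200 mm long, 0.12 kg, lying along its x: dark wooden handle from x -90 to +20 mm, 18 mm wide, 20 mm high (z 0 to 20); steel blade from x +20 to +110 mm, 24 mm wide, 3 mm thick, at z 0 to 3 mm (flush with the handle's underside). Origin: on the underside, at the balance point, between the bars of the rest.
- knife_tip (a point): Middle of the blade's end, knife x +110 mm, mid-thickness; axes as the knife.
- rest: Fixed wooden knife rest: base board 150 (x) x 90 (y) x 8 mm with two cross bars along y at x -50 and +50 mm, 14 mm wide, tops at z 34 mm, with 8 mm raised ends (74 mm apart inside). Origin: centre of its underside. The knife lies across both bars along the rest's x, its origin over the rest's, so that its underside is at z 34 mm.
- raw_cup: Unfired cream-coloured cup without handle, outside diameter 60 mm (50 at the foot, straight from z 12 mm up), 65 mm high, wall 4 mm, about 0.14 kg, upright. Origin: centre of its underside. It and the blue cup may stand in each other's place.
- blue_cup: Blue glazed cup of the same shape; bystander. Origin: centre of its underside.
- rib: Flat wooden potter's rib 110 x 50 x 8 mm lying on the table; bystander. Origin: centre of its underside.
- bowl: Pinkish bowl, rim radius 55 mm, 50 mm high; bystander. Origin: centre of its underside.
- jar: Terracotta-coloured jar, radius 34 mm, 100 mm high; bystander. Origin: centre of its underside.
- oxide: Green glass jar with white cap, radius 30 mm, 110 mm high, beside the box; bystander. Origin: centre of its underside.
- sponge_brush: Brush 170 mm long lying on the table beyond; bystander.
Things that resemble listed ones, but are neither listed nor needed, are in the scene too. There is more than one size of the knife; the one meant has the size given above.

How it is judged:
By the outcome, as a careful person would: the job done as asked, in the order asked, and still so for the second after the job is handed in, with the robot touching nothing.
It also fails if it takes over 67 s, if anything falls off the work surface, if the arm or the gripper's body presses on something with over 40 N, if the wrist force passes 120 N, or if a joint passes its speed limit or range.

## Working session

There is one attempt and no reset: what is moved stays moved. The work goes in short steps, Python scripts to look and compute and a tool call to move; the robot and the scene stay as the last step left them, time stands still between calls to the robot, and variables do not carry over. Pictures are saved under pics/ and viewed, about 8 in all and at most 12, crops included, and the job is handed in when it is done.

Besides the shell and the picture viewer there is one more tool, called as name(argument=value, ...) on one line, values as JSON. carry_out: Moves the arm, as the interface text tells. Its arguments: {"type":"object","properties":{"steps":{"type":"array","items":{"type":"array","items":{"type":"number"}}},"claw":{"type":"number"},"grip_force":{"type":"number"}},"required":["steps"]}

```bash
ls; mkdir -p pics; python3 - <<'E'
from cell import *
import cv2,numpy as np
print(get_state(),grasp_offset)
for n in("top","side"):
    p,d=grab_frame(n); np.savez(f"pics/{n}0.npz",p=p,d=d)
    cv2.imwrite(f"pics/{n}0.png",cv2.resize(p[:,:,::-1],(800,600),interpolation=cv2.INTER_CUBIC))
    m=camera_model(n); print(n,m)
E
```

```text
pics
{'clock': 0.0, 'joints': array([-0.86785645,  0.50183336, -0.42679005,  1.55145661,  0.22081177,
        1.13832311, -0.21028371]), 'joint_velocities': array([-0.00096733,  0.0003072 , -0.00275145, -0.00124943, -0.0002029 ,
        0.00049855, -0.00025569]), 'joint_torque': array([-6.46111346e-06, -5.69526851e+01, -5.81615254e+00, -2.80940723e+01,
        1.06839580e-02,  1.19454955e-02,  2.93589153e-05]), 'eef_pos': array([0.2764542 , 0.58750242, 0.2302656 ]), 'tcp_rot': array([-3.13963254e+00, -4.58308723e-05,  2.70192913e+00]), 'contact_force': array([0.42343608, 0.7841598 , 0.07204157]), 'wrist_torque': array([ 0.03364595, -0.00991391, -0.02715655]), 'width': 0.08526726066449852} 0.0187
top {'fx': 421.19883631682194, 'fy': 421.19883631682194, 'cx': 252.139379031601, 'cy': 195.7083986350417, 'distortion': array([-0.1136295,  0.       ,  0.       ,  0.       ,  0.       ]), 'origin': array([0.24666156, 0.03348395, 1.47728793]), 'rotation': array([ 0.16420434,  0.00376947, -1.56772661])}
side {'fx': 460.88925810393613, 'fy': 460.88925810393613, 'cx': 257.6519821551445, 'cy': 184.93739966917735, 'distortion': array([-0.05025701,  0.        ,  0.        ,  0.        ,  0.        ]), 'origin': array([-0.40203472, -0.80021412,  0.88047576]), 'rotation': array([ 0.98675419, -0.02100815, -0.79392955])}
```

View pics/top0.png

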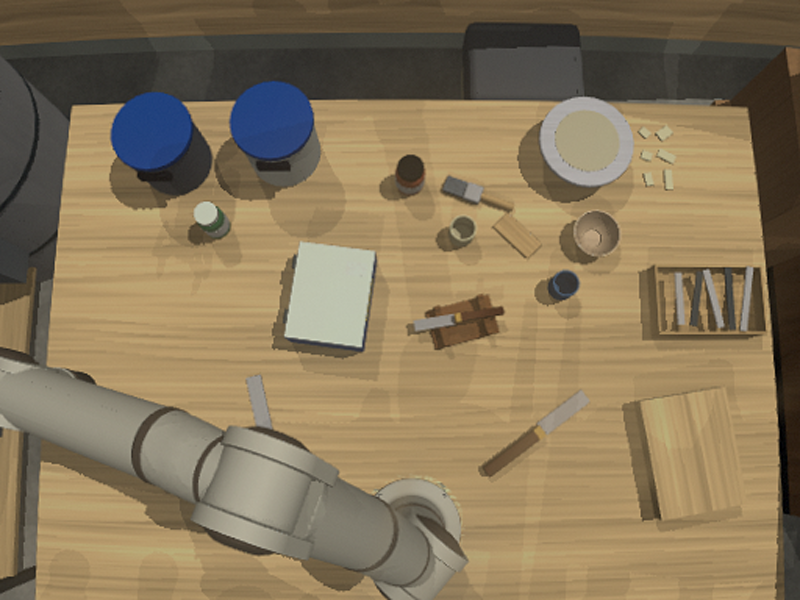

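View pics/side0.png

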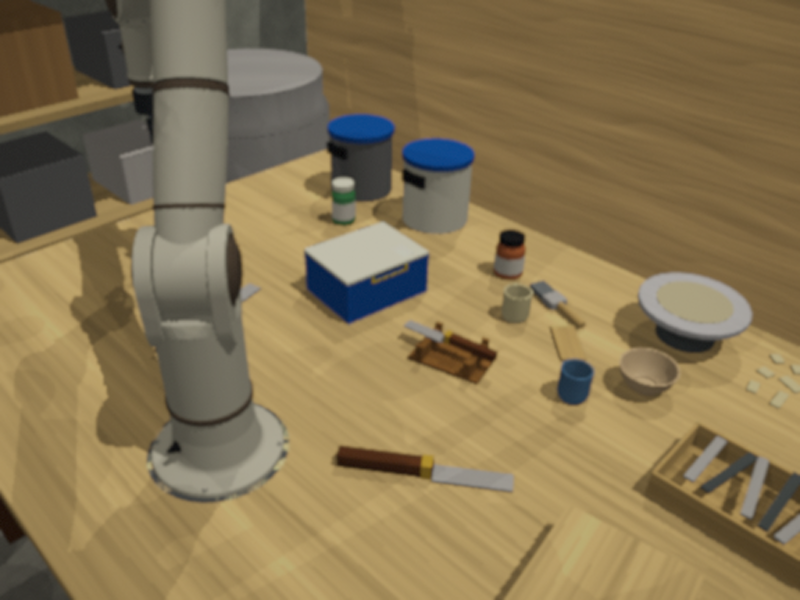

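Top view (800x600): the box lid is at (330,297), with its notch side (yellow in the side view at (390,273)) facing right, i.e. world −y. The rest and its knife are at (458,320), cream cup (462,232), blue cup (564,285). Knife candidates are the one on the rest (458,318), one on the table (260,400) and a big one (535,433). The one on the rest fits; I will check its length.

```bash
cat > h.py <<'E'
import numpy as np,cv2
from cell import *
from scipy.spatial.transform import Rotation as R
def cloud(n,d):
    m=camera_model(n); v,u=np.mgrid[:384,:512]
    K=np.array([[m['fx'],0,m['cx']],[0,m['fy'],m['cy']],[0,0,1]])
    q=cv2.undistortPoints(np.stack([u,v],-1).reshape(-1,1,2).astype(float),K,m['distortion']).reshape(384,512,2)
    P=np.stack([q[...,0]*d,-q[...,1]*d,-d],-1)
    W=P@R.from_euler('xyz',m['rotation']).as_matrix().T+m['origin']; W[d==0]=np.nan
    return W
def proj(n,X):
    m=camera_model(n); P=(np.atleast_2d(X)-m['origin'])@R.from_euler('xyz',m['rotation']).as_matrix()
    K=np.array([[m['fx'],0,m['cx']],[0,m['fy'],m['cy']],[0,0,1]])
    return cv2.projectPoints(P*[1,-1,-1],np.zeros(3),np.zeros(3),K,m['distortion'])[0].reshape(-1,2)
def rect(X):
    c,s,a=cv2.minAreaRect((X[:,:2]*1000).astype(np.float32)); return np.round(c,1),np.round(s,1),round(a,1)
E
python3 - <<'E'
from h import *
C={}
for n in("top","side"):
    z=np.load(f"pics/{n}0.npz"); C[n]=cloud(n,z['d'])
    W=C[n]; print(n,'table z',np.nanmedian(W[...,2]))
np.savez('pics/c0.npz',**C)
for n in("top","side"):
    grab_frame(n)
    for t in("damp_box","lid_hinge","knife","rest","raw_cup","blue_cup","bowl","oxide","rib","jar"):
        for o in cut_out(t,n)[:4 if t=='knife' else 2]:
            X=C[n][o['region']]; X=X[~np.isnan(X[:,0])]
            if len(X)<5: continue
            zm=np.percentile(X[:,2],[5,50,98]).round(3)
            T=X[X[:,2]>zm[2]-.012]
            print(n,t,round(o['p'],2),np.round(o['bbox']),len(X),zm,'all',rect(X),'top',rect(T))
E
```

```text
top table z 0.0005041787650008622
side table z 0.00232867121175262
top damp_box 0.68 [214. 191.  62.  76.] 3307 [0.088 0.104 0.11 ] all (array([517. , 184.2]), array([190.3, 239.5]), 83.4) top (array([503.3, 179.4]), array([176.5, 211.5]), 82.6)
top lid_hinge 0.57 [212. 190.  61.  70.] 3372 [0.072 0.104 0.11 ] all (array([515.4, 188.1]), array([197.1, 237.5]), 82.8) top (array([503.1, 179.6]), array([176.5, 211.4]), 82.4)
top knife 0.89 [295. 203.  55.  16.] 323 [0.033 0.046 0.06 ] all (array([ 459.2, -102.6]), array([ 22.2, 192.1]), 9.6) top (array([ 466.4, -145.3]), array([ 18.4, 105.5]), 9.5)
top knife 0.81 [344. 277.  66.  59.] 762 [-0.001  0.014  0.034] all (array([ 204.9, -275.2]), array([ 35.7, 284.7]), 36.5) top (array([ 169.3, -222.7]), array([ 27.4, 156.5]), 35.6)
top knife 0.73 [210. 189.  58.  69.] 3060 [0.099 0.104 0.11 ] all (array([514.9, 176.9]), array([171.3, 235.2]), 82.6) top (array([503. , 176.3]), array([166.6, 211.3]), 82.3)
top knife 0.64 [165. 256.  15.  35.] 343 [-0.     0.005  0.012] all (array([244.5, 287.5]), array([223.3,  97.1]), 60.5) top (array([244.5,
[... 3584 characters left out ...]
8)
side rib 0.74 [362. 218.  21.  24.] 314 [0.006 0.009 0.012] all (array([ 654.5, -248.8]), array([108.7,  50.1]), 45.6) top (array([ 654.5, -248.8]), array([108.7,  50.1]), 45.6)
side rib 0.61 [326. 162.  20.  34.] 533 [0.012 0.067 0.104] all (array([855.5,  58. ]), array([259.7,  63.6]), 37.6) top (array([782.1,   1.5]), array([61.1, 54.9]), 80.0)
side jar 0.59 [326. 164.  18.  34.] 496 [0.014 0.066 0.103] all (array([777.2,  -2.6]), array([59.2, 60.8]), 73.7) top (array([781.4,  -2.3]), array([53.4, 54.9]), 80.0)
side jar 0.25 [288. 226.  50.  40.] 890 [0.005 0.01  0.044] all (array([ 452.7, -116. ]), array([ 95.3, 151.4]), 16.3) top (array([ 455.7, -123.6]), array([ 94.6, 132.5]), 15.8)
```

```bash
cat >> h.py <<'E'
def rel(*targets):
    "targets: (x,y,z mm, yaw deg[, tilt rad about tool y]) -> rows"
    s=get_state(); R0=R.from_euler('xyz',s['tcp_rot'])
    print('t',round(s['clock'],2),'pos',(s['eef_pos']*1000).round(1),'rot',np.degrees(s['tcp_rot']).round(1),'F',s['contact_force'].round(1),'w',round(s['width']*1000,1),'q',s['joints'].round(2))
    for t in targets:
        Rt=R.from_euler('xyz',[np.pi,0,np.radians(t[3])])
        if len(t)>4: Rt=Rt*R.from_rotvec([0,t[4],0])
        print(t,'->',R0.inv().apply(np.array(t[:3])-s['eef_pos']*1000).round(1),(R0.inv()*Rt).as_rotvec().round(3))
E
python3 - <<'E'
from h import *
rel((460,-120,160,99.6))
T=np.load("pics/top0.npz")['p'];S=np.load("pics/side0.npz")['p']
a=cv2.resize(T[130:230,170:390],(800,364),interpolation=2); b=cv2.resize(S[140:265,190:400],(400,238),interpolation=2)
out=np.zeros((600,800,3),np.uint8); out[:364]=a; out[364:364+236,:400]=b[:236]; cv2.imwrite('pics/crop1.png',out[:,:,::-1])
E
```

```text
t 1.2 pos [276.7 588.2 231.3] rot [-180.    -0.   154.8] F [ 0.1 -0.1  0.2] w 85.3 q [-0.87  0.5  -0.43  1.55  0.22  1.14 -0.21]
(460, -120, 160, 99.6) -> [-467.4 -562.7   71.3] [-0.    -0.     0.963]
```

View pics/crop1.png

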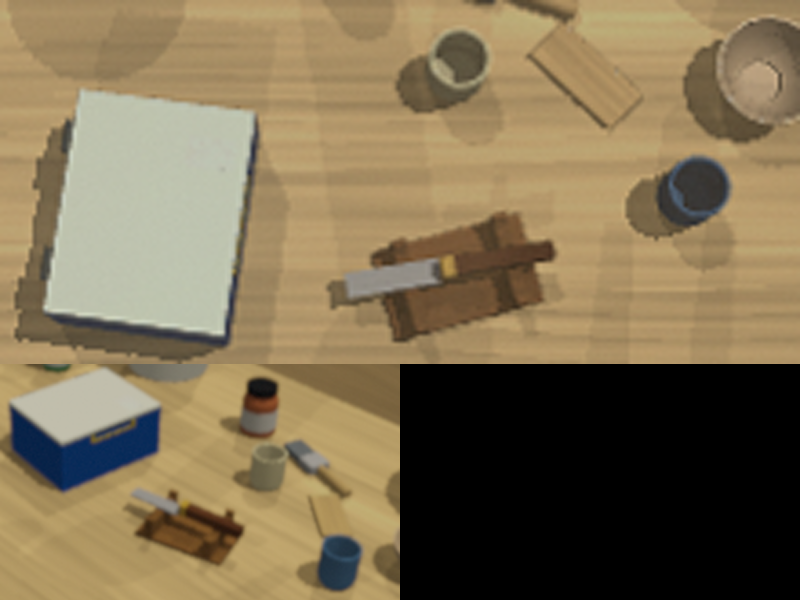

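The crop shows the box with hinge tabs on its left (68,135) and the yellow notch on its right face (world −y). The rest knife at (450,268) measures about 195 mm against 285 mm for the large one at (535,433), so it is the one meant. The cream cup is at (460,62).

carry_out(steps=[[-467,-563,71,0,0,0.963],[-467,-563,71,0,0,0.963],[-467,-563,71,0,0,0.963],[-467,-563,71,0,0,0.963],[-467,-563,71,0,0,0.963],[-467,-563,71,0,0,0.963],[-467,-563,71,0,0,0.963],[-467,-563,71,0,0,0.963],[-467,-563,71,0,0,0.963],[-467,-563,71,0,0,0.963],[-467,-563,71,0,0,0.963],[-467,-563,71,0,0,0.963]], claw=0.6, grip_force=110)

```text
clock: 2.7
eef_pos: [0.4601, -0.1229, 0.1605]
tcp_rot: [3.141, 0.001, 1.737]
contact_force: [0.7, 0.4, -0.6]
width: 0.0513
```

```bash
python3 - <<'E'
from h import *
rel((460,-120,80,99.6),(460,-120,26,99.6))
E
```

```text
t 2.7 pos [ 460.1 -122.9  160.5] rot [179.9   0.   99.5] F [ 0.7  0.4 -0.6] w 51.3 q [ 0.06  0.25  0.17  2.06 -0.06  0.83  0.42]
(460, -120, 80, 99.6) -> [ 2.9  0.3 80.5] [ 0.001  0.001 -0.001]
(460, -120, 26, 99.6) -> [  3.    0.2 134.5] [ 0.001  0.001 -0.001]
```

carry_out(steps=[[0,0,50,0,0,0],[0,0,80,0,0,0],[0,0,80,0,0,0]])

```text
clock: 3.08
eef_pos: [0.4576, -0.1197, 0.0785]
tcp_rot: [-3.137, -0.002, 1.739]
contact_force: [-0.3, 0.0, 0.4]
width: 0.0513
```

```bash
python3 - <<'E'
from h import *
rel((460,-120,26,99.6))
out=[]
for n in("top","side"):
    p,d=grab_frame(n); s=get_state(); tcp=s['eef_pos']; a=np.radians(99.6); dr=np.array([np.cos(a),np.sin(a),0])
    k=np.array([.4595,-.1148,.035])
    u=proj(n,np.array([tcp,k-.09*dr,k+.11*dr,[.4906,.0952,.089]]))
    c=u[0].astype(int); x0,y0=max(c[0]-70,0),max(c[1]-60,0); q=cv2.resize(p[y0:y0+120,x0:x0+133],(665,600),interpolation=2)[:,:,::-1].copy()
    for w,col in zip(u,[(0,0,255),(0,255,0),(0,255,0),(255,0,255)]): cv2.circle(q,tuple(int(t) for t in (w-[x0,y0])*5),4,col,1)
    out.append(cv2.resize(q,(400,361)))
cv2.imwrite('pics/c2.png',np.hstack(out))
E
```

```text
t 3.08 pos [ 457.6 -119.7   78.5] rot [-1.797e+02 -1.000e-01  9.960e+01] F [-0.3  0.   0.4] w 51.3 q [ 0.07  0.39  0.15  2.11 -0.09  0.65  0.45]
(460, -120, 26, 99.6) -> [-0.8  2.5 52.5] [-0.005 -0.002  0.   ]
```

View pics/c2.png

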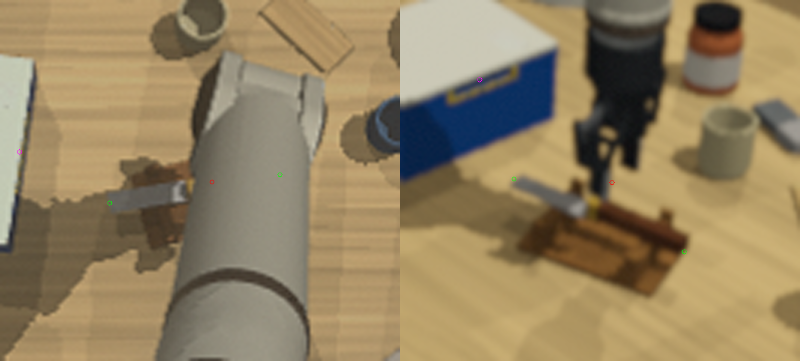

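The fingers straddle the handle just behind the ferrule, and the projected tip and tail match the knife. Descending and gripping.

carry_out(steps=[[-1,2.5,30,0,0,0],[-1,2.5,52,0,0,0],[-1,2.5,52,0,0,0]])

```text
clock: 3.55
eef_pos: [0.4624, -0.1204, 0.0287]
tcp_rot: [-3.141, -0.0, 1.739]
contact_force: [0.3, -0.2, 0.1]
width: 0.0513
```

carry_out(steps=[[0,0,0,0,0,0],[0,0,0,0,0,0],[0,0,0,0,0,0],[0,0,0,0,0,0],[0,0,0,0,0,0],[0,0,0,0,0,0]], claw=0)

```text
clock: 4.3
eef_pos: [0.4634, -0.1208, 0.03]
tcp_rot: [3.139, 0.001, 1.739]
contact_force: [-2.5, 0.6, 8.8]
width: 0.0158
```

```bash
python3 - <<'E'
from h import *
rel((460,-120,130,99.6))
E
```

```text
t 4.3 pos [ 463.4 -120.8   30. ] rot [179.9   0.   99.7] F [-2.5  0.6  8.8] w 15.8 q [ 0.09  0.49  0.13  2.12 -0.12  0.53  0.47]
(460, -120, 130, 99.6) -> [   1.3   -2.9 -100. ] [0.002 0.001 0.001]
```

carry_out(steps=[[0,0,-30,0,0,0],[0,0,-80,0,0,0],[0,0,-80,0,0,0]])

```text
clock: 4.68
eef_pos: [0.4657, -0.1214, 0.1125]
tcp_rot: [3.133, 0.003, 1.739]
contact_force: [1.1, -0.1, -1.7]
width: 0.0159
```

```bash
python3 - <<'E'
from h import *
rel((472,-46,110,82.4),(472,-46,84,82.4))
E
```

```text
t 4.67 pos [ 465.7 -121.4  112.5] rot [179.5   0.2  99.6] F [ 1.1 -0.1 -1.7] w 15.9 q [ 0.06  0.34  0.16  2.09 -0.08  0.71  0.44]
(472, -46, 110, 82.4) -> [73.3 18.8  2.4] [0.009 0.002 0.301]
(472, -46, 84, 82.4) -> [73.4 18.6 28.4] [0.009 0.002 0.301]
```

carry_out(steps=[[37,9,2,0,0,0.15],[73,19,2,0,0,0.301],[73,19,2,0,0,0.301],[73,19,2,0,0,0.301]])

```text
clock: 5.18
eef_pos: [0.4683, -0.0458, 0.106]
tcp_rot: [-3.141, 0.0, 1.44]
contact_force: [0.3, 0.0, -1.2]
width: 0.016
```

```bash
python3 - <<'E'
from h import *
rel((472,-46,84,82.4))
out=[]
tcp=get_state()['eef_pos']*1000; bx=np.array([np.cos(np.radians(82.4)),np.sin(np.radians(82.4)),0])
by=np.array([-bx[1],bx[0],0])
tip=tcp+117*bx+[0,0,5.5]; notch=np.array([490.6,95.2,89])
print('tip',tip)
for n in("top","side"):
    p,d=grab_frame(n); W=cloud(n,d)*1000
    # blade: cloud points in region ahead of the TCP
    L=(W-tcp)@np.stack([bx,by,[0,0,1]],-1)
    m=(L[...,0]>30)&(L[...,0]<130)&(abs(L[...,1])<25)&(abs(L[...,2])<30)
    for a in range(30,130,12):
        k=m&(L[...,0]>=a)&(L[...,0]<a+12)
        if k.sum()>2: print(n,a,k.sum(),'lat',np.median(L[k][:,1]).round(1),L[k][:,1].min().round(1),L[k][:,1].max().round(1),'z',np.median(L[k][:,2]).round(1),'xmax',L[k][:,0].max().round(1))
    u=proj(n,np.array([tcp,tip,notch,notch+40*by,notch-40*by])/1000)
    c=u[1].astype(int); x0,y0=c[0]-66,c[1]-60; q=cv2.resize(p[y0:y0+120,x0:x0+133],(665,600),interpolation=2)[:,:,::-1].copy()
    for w,col in zip(u,[(0,0,255),(0,255,0),(255,0,255),(255,0,255),(255,0,255)]): cv2.circle(q,tuple(int(t) for t in (w-[x0,y0])*5),4,col,1)
    out.append(cv2.resize(q,(400,361)))
cv2.imwrite('pics/c3.png',np.hstack(out))
E
```

```text
t 5.17 pos [468.3 -45.8 106. ] rot [-180.     0.    82.5] F [ 0.3  0.  -1.2] w 16.0 q [-0.13  0.34  0.2   2.11 -0.1   0.7   0.  ]
(472, -46, 84, 82.4) -> [ 0.3  3.7 22. ] [-0.001  0.     0.001]
tip [483.8182587   70.17216311 111.5336673 ]
top 42 28 lat 0.2 -14.0 10.3 z 7.3 xmax 53.6
top 54 26 lat -2.3 -13.3 8.8 z 8.4 xmax 65.7
top 66 27 lat -1.0 -14.3 10.8 z 8.6 xmax 77.8
top 78 27 lat -0.7 -13.3 10.6 z 8.7 xmax 89.7
top 90 26 lat -2.2 -13.2 10.7 z 8.5 xmax 101.4
top 102 26 lat -2.0 -12.1 10.1 z 7.5 xmax 113.5
top 114 10 lat -2.8 -11.7 9.0 z 6.8 xmax 118.3
side 30 11 lat 7.6 -0.2 13.6 z 8.9 xmax 41.4
side 42 9 lat 9.4 0.2 10.5 z 7.9 xmax 52.2
side 54 15 lat 6.4 -3.2 12.8 z 8.1 xmax 65.4
side 66 12 lat 4.8 -4.0 14.6 z 9.2 xmax 77.0
side 78 19 lat 0.2 -11.0 12.7 z 8.4 xmax 89.4
side 90 14 lat 0.5 -11.5 11.8 z 8.3 xmax 101.4
side 102 19 lat 0.4 -13.5 12.6 z 8.6 xmax 112.7
side 114 4 lat 1.4 -5.6 11.9 z 7.8 xmax 117.5
```

View pics/c3.png

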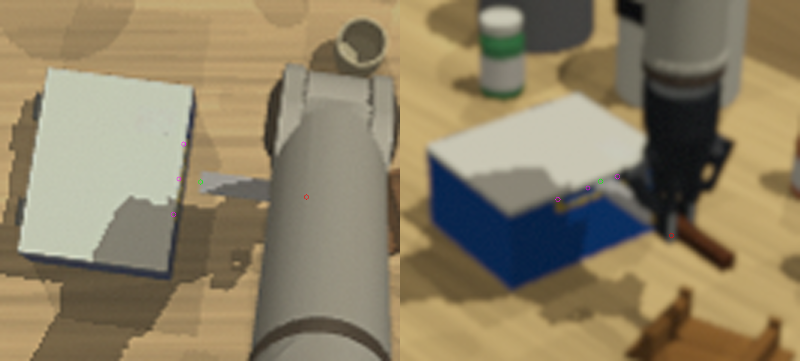

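The knife is level in the grip (blade top about 8 mm above the TCP, tip 117 mm ahead), and it is lined up with the notch, about 26 mm short of it. Lowering to notch height, then inserting.

carry_out(steps=[[0,3,15,0,0,0],[0,3,23,0,0,0],[0,3,23,0,0,0],[0,3,23,0,0,0]])

```text
clock: 5.78
eef_pos: [0.4716, -0.0461, 0.0831]
tcp_rot: [-3.141, 0.0, 1.438]
contact_force: [-0.6, 0.4, -1.6]
width: 0.0161
```

carry_out(steps=[[15,0,0,0,0,0],[30,0,0,0,0,0],[30,0,0,0,0,0]])

```text
clock: 6.15
eef_pos: [0.4761, -0.0137, 0.0835]
tcp_rot: [3.141, -0.001, 1.442]
contact_force: [-0.4, -0.1, -1.0]
width: 0.0159
```

carry_out(steps=[[15,0,0,0,0,0],[28,0,0,0,0,0],[28,0,0,0,0,0],[28,0,0,0,0,0]])

```text
clock: 6.65
eef_pos: [0.4793, 0.0115, 0.0832]
tcp_rot: [-3.141, 0.0, 1.438]
contact_force: [-0.6, -0.2, -1.0]
width: 0.0161
```

```bash
python3 - <<'E'
from h import *
rel((472,-46,84,82.4))
s=get_state(); d=s['eef_pos'][:2]*1000-[501.6,177.5]; print('tip box x',d@[.132,.991]+117,'y',d@[-.991,.132])
E
```

```text
t 6.65 pos [479.3  11.5  83.2] rot [-180.     0.    82.4] F [-0.6 -0.2 -1. ] w 16.1 q [-0.23  0.39  0.18  2.1  -0.11  0.66 -0.11]
(472, -46, 84, 82.4) -> [-57.9   0.4  -0.7] [-0.  0. -0.]
tip box x -50.48808116566914 y 0.1619543611303633
```

carry_out(steps=[[0,0,-6,0,0,0],[0,0,-12,0,0,0],[1,0,-18,0,0,0],[1,0,-18,0,0,0]])

```text
clock: 7.15
eef_pos: [0.4797, 0.0122, 0.1018]
tcp_rot: [3.141, 0.0, 1.437]
contact_force: [-0.4, -0.1, -3.0]
width: 0.0156
```

```bash
python3 - <<'E'
from h import *
rel()
p,d=grab_frame("side"); W=cloud("side",d)*1000
L=(W-[501.6,177.5,0])@np.stack([[.132,.991,0],[-.991,.132,0],[0,0,1]],-1)
for a in range(-90,90,20):
    k=(abs(L[...,0]-a)<4)&(abs(L[...,1])<90)&(L[...,2]>60); print(a,k.sum(),np.median(L[k][:,2]).round(1) if k.any() else '')
cv2.imwrite('pics/c4.png',cv2.resize(p[90:290,140:400],(780,600),interpolation=2)[:,:,::-1])
E
```

```text
t 7.15 pos [479.7  12.2 101.8] rot [180.    0.   82.4] F [-0.4 -0.1 -3. ] w 15.6 q [-0.24  0.36  0.18  2.09 -0.1   0.7  -0.12]
-90 93 80.0
-70 41 119.7
-50 38 117.8
-30 51 116.0
-10 51 113.6
10 61 111.6
30 65 109.4
50 51 107.7
70 50 105.4
```

View pics/c4.png

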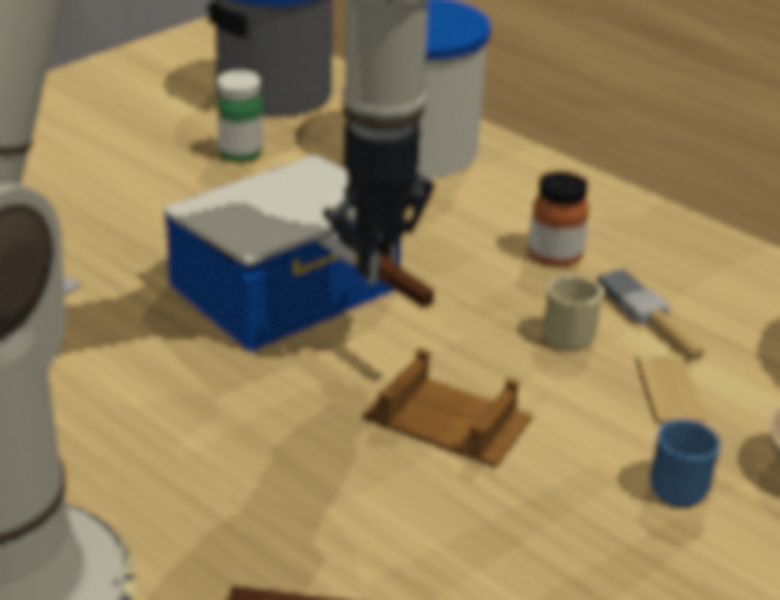

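The side view shows the lid lifted, with a slope of about 0.10 rad in the depth data, and the blade under it. Following the arc.

carry_out(steps=[[2,0,-13,0,0,0],[5,0,-26,0,0,0],[10,0,-38,0,0,0],[16,0,-50,0,0,0],[22,0,-62,0,0,0],[31,0,-72,0,0,0],[40,0,-82,0,0,0],[50,0,-91,0,0,0],[60,0,-99,0,0,0],[60,0,-99,0,0,0]])

```text
clock: 8.45
eef_pos: [0.4882, 0.0738, 0.2011]
tcp_rot: [3.14, -0.002, 1.44]
contact_force: [0.1, 0.4, -1.6]
width: 0.0157
```

```bash
cat >> h.py <<'E'
def lid(n="side",hw=90,pr=True):
    p,d=grab_frame(n); W=cloud(n,d)*1000
    L=(W-[501.6,177.5,0])@np.stack([[.132,.991,0],[-.991,.132,0],[0,0,1]],-1)
    x=L[...,0]-83; z=L[...,2]-95
    k=(abs(L[...,1])<hw+10)&(z>15)&(np.hypot(x,z)<172)&(p.min(2)>110)
    # white pixels
    th=np.arctan2(z[k],-x[k]); print(n,'lid px',k.sum(),'angle pct',np.percentile(th,[10,25,50,75,90]).round(2)); return p
E
python3 - <<'E'
from h import *
rel()
p=lid(); lid("top")
E
```

```text
t 8.45 pos [488.2  73.8 201.1] rot [ 1.799e+02 -1.000e-01  8.250e+01] F [ 0.1  0.4 -1.6] w 15.7 q [-0.35  0.23  0.17  1.98 -0.05  0.93 -0.29]
side lid px 32 angle pct [0.81 0.86 0.91 1.03 1.04]
top lid px 185 angle pct [0.86 1.04 1.07 1.08 1.09]
```

carry_out(steps=[[12,0,-7,0,0,0],[24,0,-12,0,0,0],[36,0,-16,0,0,0],[49,0,-19,0,0,0],[62,0,-21,0,0,0],[72,0,-21,0,0,0],[79,0,-21,0,0,0],[79,0,-21,0,0,0],[79,0,-21,0,0,0]])

```text
clock: 9.68
eef_pos: [0.4981, 0.1504, 0.2214]
tcp_rot: [3.141, -0.0, 1.438]
contact_force: [1.0, -1.1, -0.9]
width: 0.016
```

```bash
python3 - <<'E'
from h import *
rel((464,-122,120,99.6))
p=lid(); lid("top")
E
```

```text
t 9.68 pos [498.1 150.4 221.4] rot [180.   -0.   82.4] F [ 1.  -1.1 -0.9] w 16.0 q [-0.45  0.25  0.13  1.9  -0.04  0.99 -0.44]
(464, -122, 120, 99.6) -> [-274.6    2.3  101.3] [ 0.    -0.    -0.301]
side lid px 489 angle pct [1.49 1.57 1.62 1.65 1.69]
top lid px 162 angle pct [1.53 1.61 1.67 1.68 1.69]
```

The lid stands at about 1.6 rad. Backing the knife straight out, then over to the rest.

carry_out(steps=[[-50,0,0,0,0,0],[-112,0,0,0,0,0],[-174,0,20,0,0,-0.1],[-236,1,60,0,0,-0.2],[-275,2,101,0,0,-0.3],[-275,2,101,0,0,-0.378],[-275,2,101,0,0,-0.378],[-275,2,101,0,0,-0.378]])

```text
clock: 10.78
eef_pos: [0.4643, -0.1219, 0.1209]
tcp_rot: [3.14, 0.0, 1.815]
contact_force: [0.3, -1.0, -0.4]
width: 0.016
```

```bash
python3 - <<'E'
from h import *
rel((456,-122,40,104),(456,-122,31,104))
# rest + blade check in side view
p,d=grab_frame("side"); W=cloud("side",d)*1000
cv2.imwrite('pics/c5.png',cv2.resize(p[150:300,210:390],(720,600),interpolation=2)[:,:,::-1])
s=get_state(); t=s['eef_pos']*1000; b=np.array([np.cos(s['tcp_rot'][2]),np.sin(s['tcp_rot'][2]),0]); L=(W-t)@np.stack([b,[-b[1],b[0],0],[0,0,1]],-1)
for a in list(range(-90,-20,14))+list(range(30,120,14)):
    k=(abs(L[...,0]-a)<7)&(abs(L[...,1])<16)&(abs(L[...,2]-10)<30)
    if k.any(): print(a,k.sum(),'lat',np.median(L[k][:,1]).round(1),'z',np.percentile(L[k][:,2],80).round(1),'xmax',L[k][:,0].max().round(1))
E
```

```text
t 10.78 pos [ 464.3 -121.9  120.9] rot [179.9   0.  104. ] F [ 0.3 -1.  -0.4] w 16.0 q [ 0.    0.33  0.23  2.08 -0.11  0.74  0.55]
(456, -122, 40, 104) -> [ 1.9 -8.2 80.9] [0.001 0.    0.   ]
(456, -122, 31, 104) -> [ 1.9 -8.2 89.9] [0.001 0.    0.   ]
-90 1 lat 6.0 z 14.8 xmax -83.6
-76 49 lat 5.8 z 24.3 xmax -69.3
-62 44 lat 6.2 z 25.0 xmax -55.2
-48 37 lat 6.2 z 25.1 xmax -41.2
-34 42 lat 6.1 z 24.0 xmax -27.1
30 18 lat 7.8 z 10.1 xmax 36.7
44 24 lat 0.2 z 9.3 xmax 50.9
58 25 lat 2.3 z 9.1 xmax 64.4
72 25 lat 3.1 z 9.2 xmax 78.9
86 24 lat 0.7 z 9.1 xmax 92.3
100 26 lat 2.6 z 9.6 xmax 106.2
114 17 lat 0.4 z 8.9 xmax 117.9
```

View pics/c5.png

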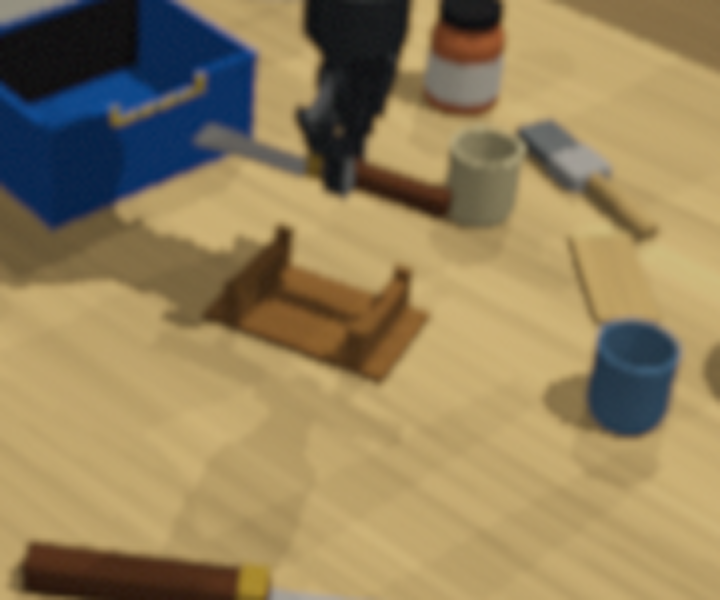

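The knife is still level and straight in the grip at (320,165) above the empty rest, and the box is open. Lowering it.

carry_out(steps=[[2,-8,40,0,0,0],[2,-8,75,0,0,0],[2,-8,83,0,0,0],[2,-8,87,0,0,0],[2,-8,90,0,0,0],[2,-8,90,0,0,0]])

```text
clock: 11.58
eef_pos: [0.4561, -0.1225, 0.0311]
tcp_rot: [3.14, 0.001, 1.816]
contact_force: [0.0, -0.1, -1.2]
width: 0.0163
```

```bash
python3 - <<'E'
from h import *
rel((456,-122,31,104))
E
```

```text
t 11.57 pos [ 456.1 -122.5   31.1] rot [179.9   0.  104. ] F [ 0.  -0.1 -1.2] w 16.3 q [ 0.05  0.48  0.19  2.14 -0.17  0.53  0.61]
(456, -122, 31, 104) -> [0.5 0.1 0.1] [0.002 0.001 0.001]
```

carry_out(steps=[[0,0,1,0,0,0],[0,0,2,0,0,0],[0,0,2,0,0,0]])

```text
clock: 11.95
eef_pos: [0.4559, -0.1226, 0.03]
tcp_rot: [3.14, -0.0, 1.816]
contact_force: [-4.0, 1.8, 15.9]
width: 0.016
```

carry_out(steps=[[0,0,-1,0,0,0],[0,0,-1,0,0,0],[0,0,-1,0,0,0],[0,0,-1,0,0,0]], claw=0.6)

```text
clock: 12.45
eef_pos: [0.4552, -0.1225, 0.0291]
tcp_rot: [-3.141, -0.0, 1.816]
contact_force: [-0.2, 0.8, -0.2]
width: 0.0512
```

carry_out(steps=[[0,0,-20,0,0,0],[0,0,-60,0,0,0],[0,0,-120,0,0,0],[0,0,-120,0,0,0]])

```text
clock: 12.95
eef_pos: [0.4588, -0.1233, 0.1535]
tcp_rot: [3.133, 0.003, 1.816]
contact_force: [-0.5, -0.3, 0.1]
width: 0.0515
```

```bash
python3 - <<'E'
from h import *
# move above cup with jaws along box y later; keep same relative yaw ~ 90
rel((656,-114,150,82.4))
p,d=grab_frame("side"); W=cloud("side",d)
o=[o for o in cut_out("knife","side") if np.nanmedian(W[o['region']],0)[0]>.4]
for q in o[:2]:
    X=W[q['region']]; X=X[~np.isnan(X[:,0])]; print(q['p'],np.percentile(X[:,2],[5,25,50,75,95]).round(3),rect(X))
    u=X[:,:2]-X[:,:2].mean(0); v=np.linalg.svd(u,full_matrices=False)[2][0]; print('axis deg',np.degrees(np.arctan2(v[1],v[0])))
p,d=grab_frame("top")
cv2.imwrite('pics/c6.png',cv2.resize(grab_frame("side")[0][150:300,210:390],(720,600),interpolation=2)[:,:,::-1])
E
```

```text
t 12.95 pos [ 458.8 -123.3  153.5] rot [179.5   0.2 104. ] F [-0.5 -0.3  0.1] w 51.5 q [-0.01  0.26  0.25  2.08 -0.09  0.81  0.54]
(656, -114, 150, 82.4) -> [-38.8 193.6   5.3] [0.009 0.002 0.377]
0.71 [0.036 0.039 0.045 0.053 0.056] (array([ 480.5, -100.4]), array([ 88.4, 199.5]), 13.3)
axis deg -77.53801361492381
```

View pics/c6.png

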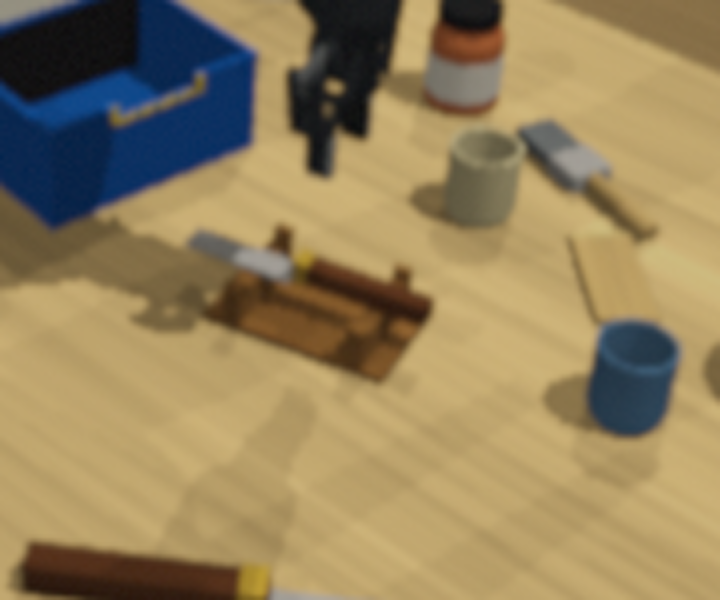

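The knife lies flat across both bars at (310,270). The cream cup stands at (483,178). Going to the cup.

carry_out(steps=[[-13,60,0,0,0,0.13],[-26,120,0,0,0,0.26],[-39,180,3,0,0,0.377],[-39,194,5,0,0,0.377],[-39,194,5,0,0,0.377],[-39,194,5,0,0,0.377]], claw=1, grip_force=25)

```text
clock: 13.9
eef_pos: [0.6506, -0.1139, 0.1433]
tcp_rot: [-3.139, 0.0, 1.438]
contact_force: [0.1, 0.4, -0.3]
width: 0.0854
```

```bash
python3 - <<'E'
from h import *
rel((656.5,-114,75,82.4),(656.5,-114,20,82.4))
p,d=grab_frame("side"); W=cloud("side",d); c=get_state()['eef_pos']; x=W-c
o=cut_out("raw_cup","side")[0]; X=W[o['region']]; X=X[~np.isnan(X[:,0])]; T=X[X[:,2]>.055]; T=T[abs(T[:,0]-.656)<.05]; print(o['p'],rect(T),np.percentile(X[:,2],[5,98]))
u=proj("side",c).astype(int)[0]; cv2.imwrite('pics/c7.png',cv2.resize(p[u[1]-70:u[1]+50,u[0]-80:u[0]+80],(800,600),interpolation=2)[:,:,::-1])
E
```

```text
t 13.9 pos [ 650.6 -113.9  143.3] rot [-179.8    0.    82.4] F [ 0.1  0.4 -0.3] w 85.4 q [-0.08  0.59  0.3   1.61 -0.2   0.97  0.15]
(656.5, -114, 75, 82.4) -> [ 0.7  6.  68.3] [-0.003  0.    -0.   ]
(656.5, -114, 20, 82.4) -> [  0.8   6.2 123.3] [-0.003  0.    -0.   ]
0.97 (array([ 656.1, -115.8]), array([65.4, 57.8]), 44.5) [0.00863811 0.06737703]
```

View pics/c7.png

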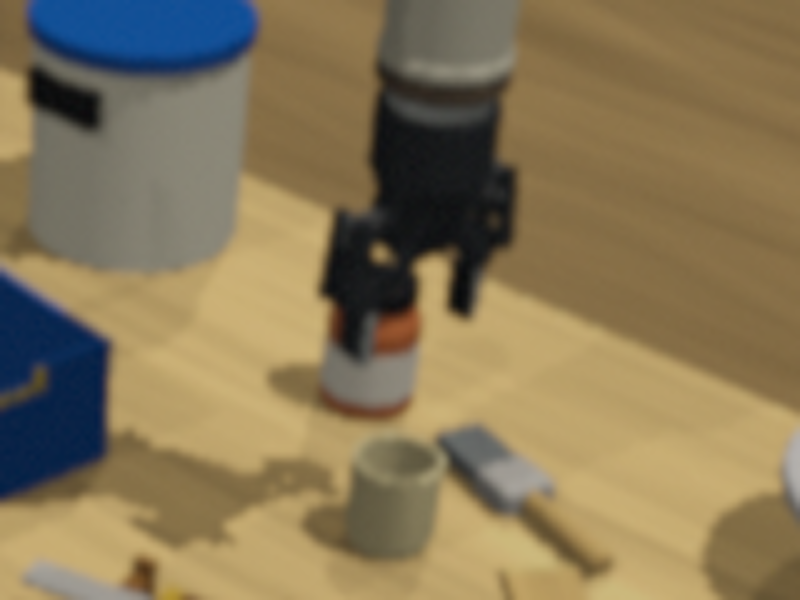

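The view shows the open gripper above the cream cup at (395,495), with the brush close behind it at (480,460). I will check the brush clearance numerically.

```bash
python3 - <<'E'
from h import *
C=np.load('pics/c0.npz')
for n in("top","side"):
    W=C[n].reshape(-1,3)*1000; k=(W[:,0]>692)&(W[:,0]<790)&(W[:,1]>-190)&(W[:,1]<-50)&(W[:,2]>6)&(W[:,2]<40)
    for y in range(-190,-50,15):
        j=k&(abs(W[:,1]-y)<8); print(n,y,j.sum(),W[j][:,0].min().round() if j.any() else '')
E
```

```text
top -190 11 729.0
top -175 26 706.0
top -160 40 699.0
top -145 58 703.0
top -130 58 707.0
top -115 61 730.0
top -100 60 707.0
top -85 42 699.0
top -70 18 711.0
top -55 6 718.0
side -190 13 732.0
side -175 26 735.0
side -160 50 704.0
side -145 43 694.0
side -130 41 737.0
side -115 39 742.0
side -100 35 749.0
side -85 26 755.0
side -70 3 763.0
side -55 0
```

carry_out(steps=[[1,6,40,0,0,0],[1,6,70,0,0,0],[1,6,100,0,0,0],[1,6,122,0,0,0],[1,6,122,0,0,0],[1,6,122,0,0,0]])

```text
clock: 14.75
eef_pos: [0.6598, -0.1134, 0.0235]
tcp_rot: [3.14, 0.0, 1.439]
contact_force: [0.2, 0.4, 0.6]
width: 0.0852
```

carry_out(steps=[[0,0,0,0,0,0],[0,0,0,0,0,0],[0,0,0,0,0,0],[0,0,0,0,0,0],[0,0,0,0,0,0]], claw=0, grip_force=30)

```text
clock: 15.38
eef_pos: [0.66, -0.1132, 0.024]
tcp_rot: [3.139, -0.0, 1.439]
contact_force: [-0.7, 1.4, 5.3]
width: 0.0603
```

carry_out(steps=[[0,0,-15,0,0,0],[0,0,-40,0,0,0],[0,0,-40,0,0,0],[0,0,-40,0,0,0]])

```text
clock: 15.88
eef_pos: [0.6587, -0.1129, 0.0621]
tcp_rot: [-3.141, -0.0, 1.439]
contact_force: [-0.3, -1.5, -1.6]
width: 0.0602
```

```bash
python3 - <<'E'
from h import *
bx=np.array([.132,.991]);by=np.array([-.991,.132]); c=np.array([501.6,177.5])-15*bx
print(c); rel((656,-114,200,82.4),(*c,200,82.4))
E
```

```text
[499.62  162.635]
t 15.88 pos [ 658.7 -112.9   62.1] rot [-180.    -0.    82.4] F [-0.3 -1.5 -1.6] w 60.2 q [-0.06  0.7   0.27  1.63 -0.23  0.84  0.17]
(656, -114, 200, 82.4) -> [  -1.4   -2.6 -137.9] [-0.    -0.     0.001]
(np.float64(499.62), np.float64(162.635), 200, 82.4) -> [ 252.2 -194.  -137.8] [-0.    -0.     0.001]
```

carry_out(steps=[[0,0,-60,0,0,0],[10,-8,-115,0,0,0],[55,-42,-120,0,0,0],[100,-77,-120,0,0,0],[145,-112,-120,0,0,0],[190,-146,-120,0,0,0],[230,-177,-120,0,0,0],[252,-194,-120,0,0,0],[252,-194,-120,0,0,0],[252,-194,-120,0,0,0]])

```text
clock: 17.12
eef_pos: [0.4998, 0.1613, 0.1817]
tcp_rot: [-3.141, 0.001, 1.438]
contact_force: [-0.0, -0.2, -1.1]
width: 0.0602
```

```bash
python3 - <<'E'
from h import *
rel((499.6,162.6,60,82.4),(499.6,162.6,32,82.4)); p=lid()
cv2.imwrite('pics/c8.png',cv2.resize(p[60:240,140:380],(800,600),interpolation=2)[:,:,::-1])
E
```

```text
t 17.12 pos [499.8 161.3 181.7] rot [-1.80e+02  1.00e-01  8.24e+01] F [-0.  -0.2 -1.1] w 60.2 q [-0.57  0.31  0.24  1.93 -0.09  0.91 -0.41]
(499.6, 162.6, 60, 82.4) -> [  1.4  -0.3 121.7] [-0.001  0.001  0.   ]
(499.6, 162.6, 32, 82.4) -> [  1.4  -0.3 149.7] [-0.001  0.001  0.   ]
side lid px 213 angle pct [1.53 1.58 1.63 1.65 1.69]
```

View pics/c8.png

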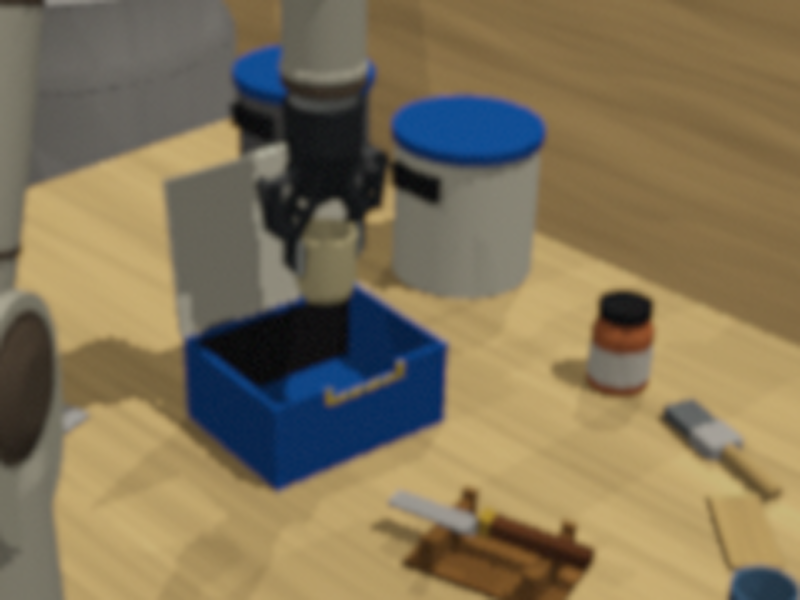

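The cup hangs upright above the open box at (330,265), with the lid upright at left-rear and the knife on its rest. Lowering.

carry_out(steps=[[1,0,40,0,0,0],[1,0,80,0,0,0],[1,0,115,0,0,0],[1,0,138,0,0,0],[1,0,145,0,0,0],[1,0,148,0,0,0],[1,0,148,0,0,0]])

```text
clock: 18.05
eef_pos: [0.5008, 0.1631, 0.035]
tcp_rot: [3.14, -0.001, 1.438]
contact_force: [1.0, 0.9, -1.4]
width: 0.06
```

carry_out(steps=[[0,0,1,0,0,0],[0,0,2,0,0,0],[0,0,2,0,0,0]])

```text
clock: 18.42
eef_pos: [0.5, 0.1634, 0.0325]
tcp_rot: [3.141, -0.0, 1.439]
contact_force: [-0.3, 0.6, -1.1]
width: 0.0606
```

carry_out(steps=[[0,0,1,0,0,0],[0,0,2,0,0,0],[0,0,2,0,0,0]])

```text
clock: 18.8
eef_pos: [0.4999, 0.1632, 0.0301]
tcp_rot: [-3.141, 0.0, 1.439]
contact_force: [0.7, -0.1, -1.7]
width: 0.0604
```

carry_out(steps=[[0,0,1,0,0,0],[0,0,2,0,0,0],[0,0,2,0,0,0]])

```text
clock: 19.18
eef_pos: [0.5, 0.1633, 0.0299]
tcp_rot: [-3.141, -0.001, 1.439]
contact_force: [-5.7, -2.1, 17.2]
width: 0.0604
```

Contact at z 30 mm, as expected for the inner floor. Releasing.

carry_out(steps=[[0,0,-1,0,0,0],[0,0,-1,0,0,0],[0,0,-1,0,0,0],[0,0,-1,0,0,0]], claw=1)

```text
clock: 19.68
eef_pos: [0.4999, 0.1632, 0.0291]
tcp_rot: [-3.141, 0.0, 1.439]
contact_force: [-0.0, 0.2, -1.1]
width: 0.0856
```

carry_out(steps=[[0,0,-20,0,0,0],[0,0,-50,0,0,0],[0,0,-100,0,0,0],[0,0,-150,0,0,0],[0,0,-200,0,0,0],[0,0,-250,0,0,0],[0,0,-290,0,0,0],[0,0,-290,0,0,0],[0,0,-290,0,0,0]])

```text
clock: 20.8
eef_pos: [0.4995, 0.1631, 0.3186]
tcp_rot: [-3.141, 0.0, 1.439]
contact_force: [-0.3, 0.2, -0.5]
width: 0.0852
```

```bash
python3 - <<'E'
from h import *
bx=np.array([.132,.991]); c=np.array([501.6,177.5])+125*bx
rel((*c,320,82.4),(*c,235,82.4)); p=lid()
cv2.imwrite('pics/c9.png',cv2.resize(p[60:240,140:380],(800,600),interpolation=2)[:,:,::-1])
E
```

```text
t 20.8 pos [499.5 163.1 318.6] rot [-179.9    0.    82.4] F [-0.3  0.2 -0.5] w 85.2 q [-0.6   0.17  0.27  1.77 -0.05  1.21 -0.45]
(np.float64(518.1), np.float64(301.375), 320, 82.4) -> [139.5   0.3  -1.5] [-0.001  0.     0.001]
(np.float64(518.1), np.float64(301.375), 235, 82.4) -> [139.5   0.4  83.5] [-0.001  0.     0.001]
side lid px 965 angle pct [1.55 1.6  1.63 1.65 1.67]
```

View pics/c9.png

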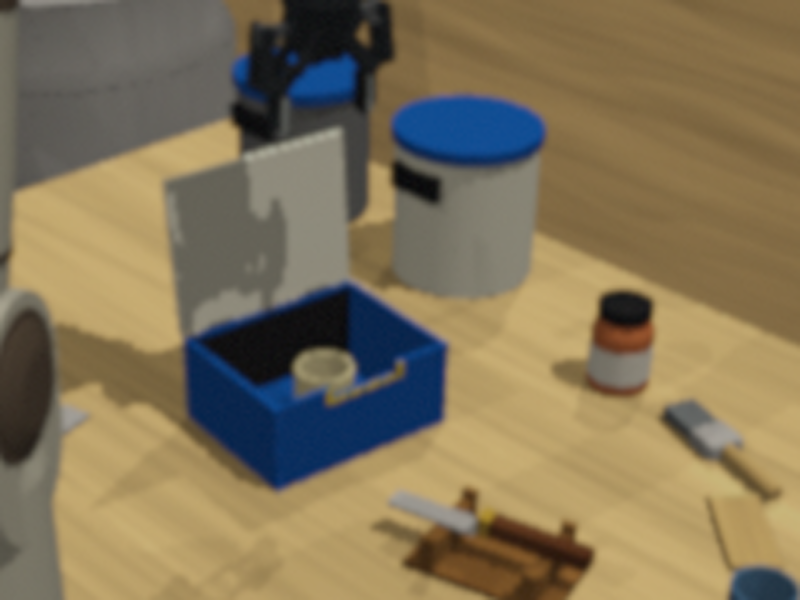

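The cup stands upright in the box at (323,375), the lid is upright at about 1.6 rad and the knife is on its rest. Moving behind the lid with closed fingers.

carry_out(steps=[[50,0,-10,0,0,0],[100,0,-10,0,0,0],[142,0,-5,0,0,0],[142,0,0,0,0,0],[142,0,50,0,0,0],[142,0,88,0,0,0],[142,0,88,0,0,0],[142,0,88,0,0,0]], claw=0)

```text
clock: 21.85
eef_pos: [0.5193, 0.3036, 0.2321]
tcp_rot: [3.141, -0.0, 1.438]
contact_force: [0.0, 0.1, -0.2]
width: 0.0
```

```bash
cat > arc.py <<'E'
from h import *
import sys
rel(); s=get_state()['eef_pos']*1000; X=(s[:2]-[501.6,177.5])@[.132,.991]; Y=(s[:2]-[501.6,177.5])@[-.991,.132]
print('box',X.round(1),Y.round(1))
for t in np.arange(1.6,-.01,-.1):
    x=83-145*np.cos(t)+8*np.sin(t)+11; z=95+145*np.sin(t)+8*np.cos(t)
    print(t.round(2),(x-X).round(),(s[2]-z).round())
E
python3 arc.py
```

```text
t 21.85 pos [519.3 303.6 232.1] rot [180.   -0.   82.4] F [ 0.   0.1 -0.2] w 0.0 q [-0.72  0.38  0.19  1.7  -0.08  1.07 -0.64]
box 127.3 -0.9
1.6 -21.0 -8.0
1.5 -36.0 -8.0
1.4 -50.0 -7.0
1.3 -64.0 -5.0
1.2 -78.0 -1.0
1.1 -92.0 4.0
1.0 -105.0 11.0
0.9 -117.0 19.0
0.8 -129.0 28.0
0.7 -139.0 38.0
0.6 -149.0 49.0
0.5 -157.0 61.0
0.4 -164.0 73.0
0.3 -170.0 87.0
0.2 -174.0 100.0
0.1 -177.0 115.0
-0.0 -178.0 129.0
```

carry_out(steps=[[-10,0,-4,0,0,0],[-21,0,-8,0,0,0],[-36,0,-8,0,0,0],[-50,0,-7,0,0,0],[-64,0,-5,0,0,0],[-78,0,-1,0,0,0],[-92,0,4,0,0,0],[-105,0,11,0,0,0],[-105,0,11,0,0,0]])

```text
clock: 22.98
eef_pos: [0.5041, 0.1979, 0.2192]
tcp_rot: [-3.14, 0.002, 1.437]
contact_force: [-0.5, 0.1, 0.5]
width: 0.0001
```

```bash
python3 arc.py | sed -n '1,2p;8,30p'; python3 -c "
from h import *
lid()"
```

```text
t 22.98 pos [504.1 197.9 219.2] rot [-1.799e+02  1.000e-01  8.230e+01] F [-0.5  0.1  0.5] w 0.1 q [-0.61  0.29  0.23  1.85 -0.08  1.01 -0.49]
box 20.6 0.3
1.1 15.0 -9.0
1.0 2.0 -2.0
0.9 -10.0 6.0
0.8 -22.0 15.0
0.7 -32.0 25.0
0.6 -42.0 36.0
0.5 -50.0 48.0
0.4 -57.0 60.0
0.3 -63.0 74.0
0.2 -67.0 88.0
0.1 -70.0 102.0
-0.0 -72.0 116.0
side lid px 132 angle pct [0.98 0.99 1.   1.01 1.02]
```

The lid follows (about 1.0 rad). Continuing, then pressing.

carry_out(steps=[[-10,0,6,0,0,0],[-22,0,15,0,0,0],[-32,0,25,0,0,0],[-42,0,36,0,0,0],[-50,0,48,0,0,0],[-57,0,60,0,0,0],[-63,0,74,0,0,0],[-67,0,88,0,0,0],[-70,0,100,0,0,0],[-72,0,108,0,0,0],[-72,0,112,0,0,0],[-72,0,112,0,0,0]])

```text
clock: 24.52
eef_pos: [0.4952, 0.1287, 0.108]
tcp_rot: [-3.141, 0.0, 1.439]
contact_force: [-0.4, -0.1, -0.0]
width: 0.0
```

carry_out(steps=[[0,0,1,0,0,0],[0,0,2,0,0,0],[0,0,3,0,0,0],[0,0,3,0,0,0]])

```text
clock: 25.02
eef_pos: [0.4955, 0.1286, 0.1054]
tcp_rot: [3.141, -0.0, 1.439]
contact_force: [0.1, 0.0, 0.6]
width: -0.0001
```

carry_out(steps=[[0,0,1,0,0,0],[0,0,2,0,0,0],[0,0,3,0,0,0],[0,0,3,0,0,0]])

```text
clock: 25.52
eef_pos: [0.4955, 0.1285, 0.103]
tcp_rot: [3.141, -0.0, 1.439]
contact_force: [-1.7, -1.5, 8.4]
width: -0.0003
```

carry_out(steps=[[0,0,1,0,0,0],[0,0,1,0,0,0],[0,0,1,0,0,0]])

```text
clock: 25.9
eef_pos: [0.4956, 0.1285, 0.1029]
tcp_rot: [3.141, -0.001, 1.439]
contact_force: [-5.0, -2.0, 17.1]
width: 0.0002
```

It is firm at z 103 mm (17 N), which is the shut height. Retreating and checking.

carry_out(steps=[[0,0,-10,0,0,0],[0,0,-50,0,0,0],[0,0,-100,0,0,0],[0,0,-150,0,0,0],[0,0,-200,0,0,0],[0,0,-200,0,0,0],[0,0,-200,0,0,0]])

```text
clock: 26.78
eef_pos: [0.4949, 0.1285, 0.3008]
tcp_rot: [-3.141, 0.0, 1.439]
contact_force: [-0.4, -0.6, -0.8]
width: -0.0001
```

```bash
python3 - <<'E'
from h import *
rel()
p,d=grab_frame("side"); W=cloud("side",d)*1000
L=(W-[501.6,177.5,0])@np.stack([[.132,.991,0],[-.991,.132,0],[0,0,1]],-1)
for a in range(-75,80,25):
    k=(abs(L[...,0]-a)<4)&(abs(L[...,1])<90)&(L[...,2]>80)&(L[...,2]<200); print(a,k.sum(),np.median(L[k][:,2]).round(1) if k.any() else '')
for t in("blue_cup","knife","rib","oxide"):
    for o in cut_out(t,"side")[:2]:
        X=W[o['region']]; X=X[~np.isnan(X[:,0])]; print(t,round(o['p'],2),np.median(X,0).round())
cv2.imwrite('pics/c10.png',cv2.resize(p[60:300,130:450],(800,600),interpolation=2)[:,:,::-1])
E
```

```text
t 26.77 pos [494.9 128.5 300.8] rot [-180.     0.    82.4] F [-0.4 -0.6 -0.8] w -0.1 q [-0.55  0.16  0.27  1.83 -0.04  1.16 -0.39]
-75 70 104.2
-50 70 104.8
-25 60 104.3
0 59 104.8
25 70 104.7
50 58 104.8
75 53 104.0
blue_cup 0.84 [ 516. -346.   43.]
knife 0.79 [ 452. -128.   46.]
knife 0.67 [ 194. -273.   11.]
rib 0.68 [ 652. -249.    9.]
oxide 0.61 [467. 133.  89.]
oxide 0.56 [663. 434.  67.]
```

View pics/c10.png

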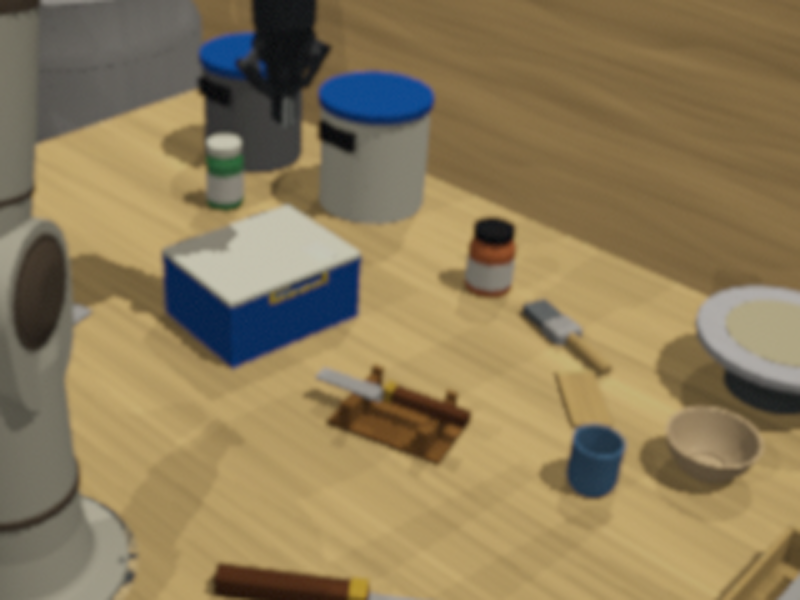

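The lid at (262,255) is flat and shut, level across its depth. The knife is on the rest at (390,390), and the blue cup and everything else stand where they were.

```bash
python3 -c "
from cell import *
print(finish_job())"
```

```text
the job is handed in; nothing more can be done
None
```

I did the whole job in the order asked and handed it in at about 27 s of the 67 s allowed.

- **Opening:** I took the 200 mm knife from its rest, pushed the blade about 30 mm into the notch and pried the lid up. I then swung it open to about 1.6 rad.
- **Knife:** it is back flat across both bars, and the pictures show it lying there. It is turned roughly 3° from the way it first lay, closer to the rest's own axis.
- **Cup:** I lowered the cream cup until it touched the box floor, released it, and saw it standing upright inside before closing.
- **Closing:** I pushed the lid down and pressed it with 17 N. It was firm at z 103 mm, its shut height.

In the last check the lid's top was level, at 104.0–104.8 mm from front to hinge. The side camera reads about 2 mm high, so this agrees with 103 mm. The blue cup, rib and other things show where they were, and the gripper is clear of everything. The highest force I read was about 18 N. No check failed. The two cameras disagreed by about 3–5 mm on positions, so I used their average. The closed fingers measured about 16 mm on the 18 mm handle, but the grip held without slipping.

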